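# Grade the terracotta pieces along the straightedge

## Task

Line up the four loose terracotta tile pieces by size in front of the straightedge, each centred on its own black mounting pad: the largest next to the grey speckled slab, then smaller and smaller towards the blue glass at the other end. Lay each one flat with its long side square to the straightedge (pointing across the row), and set it down on its pad rather than dropping it, for the clay chips.

Things in the scene. Friction and masses are not known exactly. Their poses are not given: they have to be found in the camera images.
- tile_xl: the largest of the four loose terracotta (orange-brown) tile pieces: 78 mm long, 56 mm wide, 24 mm thick, about 190 g; straight parallel long sides over the middle 60% of its length (good to grip), ragged ends, two dark grooves along its top. Starts lying flat on the white panel (panel top 8 mm above the work surface), any way round. Origin: centre of its underside; x runs along its length, y across its width, z up
- tile_l: the second largest of the four loose terracotta (orange-brown) tile pieces: 64 mm long, 46 mm wide, 21 mm thick, about 110 g; straight parallel long sides over the middle 60% of its length (good to grip), ragged ends, two dark grooves along its top. Starts lying flat on the white panel (panel top 8 mm above the work surface), any way round. Origin: centre of its underside; x runs along its length, y across its width, z up
- tile_m: the second smallest of the four loose terracotta (orange-brown) tile pieces: 52 mm long, 37 mm wide, 19 mm thick, about 65 g; straight parallel long sides over the middle 60% of its length (good to grip), ragged ends, two dark grooves along its top. Starts lying flat on the white panel (panel top 8 mm above the work surface), any way round. Origin: centre of its underside; x runs along its length, y across its width, z up
- tile_s: the smallest of the four loose terracotta (orange-brown) tile pieces: 40 mm long, 28 mm wide, 17 mm thick, about 35 g; straight parallel long sides over the middle 60% of its length (good to grip), ragged ends, two dark grooves along its top. Starts lying flat on the white panel (panel top 8 mm above the work surface), any way round. Origin: centre of its underside; x runs along its length, y across its width, z up
- pad_a: one of four alike black round mounting pads, 26 mm across and 2 mm thick, fixed to the white panel in a straight row about 90 mm apart, in front of the straightedge (72 mm from its middle line, on the robot's side). The letters say nothing about the order along the row. Origin: centre of its underside, on the panel top (8 mm above the work surface)
- pad_b: one of four alike black round mounting pads, 26 mm across and 2 mm thick, fixed to the white panel in a straight row about 90 mm apart, in front of the straightedge (72 mm from its middle line, on the robot's side). The letters say nothing about the order along the row. Origin: centre of its underside, on the panel top (8 mm above the work surface)
- pad_c: one of four alike black round mounting pads, 26 mm across and 2 mm thick, fixed to the white panel in a straight row about 90 mm apart, in front of the straightedge (72 mm from its middle line, on the robot's side). The letters say nothing about the order along the row. Origin: centre of its underside, on the panel top (8 mm above the work surface)
- pad_d: one of four alike black round mounting pads, 26 mm across and 2 mm thick, fixed to the white panel in a straight row about 90 mm apart, in front of the straightedge (72 mm from its middle line, on the robot's side). The letters say nothing about the order along the row. Origin: centre of its underside, on the panel top (8 mm above the work surface)
- slab: grey stone slab speckled black and white, about 90 x 70 mm and 26 mm high, glued down at one end of the row of pads (either end), its centre about 100 mm beyond the last pad; a small cobalt blue glass lump, 34 mm across and 13 mm high, is glued down at the other end at the same distance. Fixed. Origin: centre of its underside; z up
- straightedge: aluminium straightedge, 620 mm long, 36 mm wide, 3 mm thick with a finger ridge up to 8 mm high, taped down flat on the white panel beyond the row of pads. Fixed. Origin: centre of its underside; y runs along its length (parallel to the row), x across it, pointing away from the robot, z up

How it is judged:
At the end, for the whole second after the job is handed in: From the slab outward the pads carry the largest, second largest, second smallest and smallest piece, each centred within 12 mm, resting on the pad (within about 4 mm in height), level to 0.12 rad, its length within 0.30 rad of square to the straightedge, at rest ((horizontal distance between tile_xl and pad_a below 0.012 m or horizontal distance between tile_xl and pad_b below 0.012 m or horizontal distance between tile_xl and pad_c below 0.012 m or horizontal distance between tile_xl and pad_d below 0.012 m) and horizontal distance between tile_xl and slab between 0.06 and 0.145 m and height (world z) of each of tile_xl, tile_l, tile_m, tile_s below 0.0145 m and angle between each of tile_xl, tile_l, tile_m, tile_s's own z axis and vertical below 0.12 rad and angle between the x axis of each of tile_xl, tile_l, tile_m, tile_s and the x axis of straightedge, either way round below 0.3 rad and linear speed of each of tile_xl, tile_l, tile_m, tile_s below 0.02 m/s and angular speed of each of tile_xl, tile_l, tile_m, tile_s below 0.15 rad/s and (horizontal distance between tile_l and pad_a below 0.012 m or horizontal distance between tile_l and pad_b below 0.012 m or horizontal distance between tile_l and pad_c below 0.012 m or horizontal distance between tile_l and pad_d below 0.012 m) and horizontal distance between tile_l and slab between 0.145 and 0.235 m and (horizontal distance between tile_m and pad_a below 0.012 m or horizontal distance between tile_m and pad_b below 0.012 m or horizontal distance between tile_m and pad_c below 0.012 m or horizontal distance between tile_m and pad_d below 0.012 m) and horizontal distance between tile_m and slab between 0.235 and 0.325 m and (horizontal distance between tile_s and pad_a below 0.012 m or horizontal distance between tile_s and pad_b below 0.012 m or horizontal distance between tile_s and pad_c below 0.012 m or horizontal distance between tile_s and pad_d below 0.012 m) and horizontal distance between tile_s and slab between 0.325 and 0.42 m); the robot touches nothing.
It fails at once if the largest piece was dropped or thrown: off the fingers while more than 30 mm above the panel (height (world z) of tile_xl above 0.038 m and contact force between the fingers and tile_xl below 0.02 N).
It fails at once if the second largest piece was dropped or thrown: off the fingers while more than 30 mm above the panel (height (world z) of tile_l above 0.038 m and contact force between the fingers and tile_l below 0.02 N).
It fails at once if the second smallest piece was dropped or thrown: off the fingers while more than 30 mm above the panel (height (world z) of tile_m above 0.038 m and contact force between the fingers and tile_m below 0.02 N).
It fails at once if the smallest piece was dropped or thrown: off the fingers while more than 30 mm above the panel (height (world z) of tile_s above 0.038 m and contact force between the fingers and tile_s below 0.02 N).
It also fails if it takes over 112 s, if anything falls off the work surface, if the arm or the gripper's body presses on something with over 40 N, if the wrist force passes 120 N, or if a joint passes its speed limit or range.

## Robot

A 6-joint arm with a two-finger parallel gripper is mounted at the origin on the work surface. World frame = base frame: x ahead of the robot, y to its left, z up, the work surface at z = 0. Lengths are in m, angles in rad, forces in N, time in s.
With the tool pointing down it reaches from about 0.325 to 0.775 m from the base axis. Payload 5.5 kg.
Tool frame: the origin (TCP) lies at the very end of the fingers, on their centre line; the grasp point (between the pads) lies ctrl.grip_depth behind it (ctrl.grip_depth is the distance from the TCP to the grasp point, in m); z points along the fingers, y is the line along which they close (so a half turn about z gives the same grasp; the last joint's range is limited). The gripper opens to 88 mm and grips with 3 to 60 N. Pads are 20 mm wide; open, the fingers measure 115 mm over their backs; the gripper's body (75 mm by 178 mm) begins 61 mm behind the grasp point.
Start: joints at [-1.348, 0.091, 1.231, -0, 1.82, -0.057], TCP at [0.166, -0.577, 0.223] pointing down, gripper open.
Joint ranges: [-2.87, 2.87], [-0.86, 2.18], [0.17, 2.46], [-1.51, 4.65], [0.06, 2.69], [-2.65, 2.65]. Speed limits (rad/s): [2.57, 2.57, 3.01, 3.14, 3.14, 3.14].

## Interface

Orientations are given as a rotation vector (axis times angle).
In Python, from station import ctrl gives the robot as it stands.
- The arm moves only by the tool carry_out, never from a script. Its argument "series" is a list of rows, each a list of 2 entries, a list of its own where there are three numbers: the shift along the tool's x, y, z in cm, then the turn, a rotation vector about the tool's x, y, z in rad. In form: [[[dx, dy, dz], [ax, ay, az]], ...]. A call has 1 to 12 rows; each row is the pose to reach, as a shift and turn from the pose commanded when the call began, along the tool's axes at that moment; what a row does not reach only later rows make up. A row lasts 1/10 s, in which the tool goes at most 50 mm and 8.59 degrees, less where a joint would pass 70% of its speed; a pose out of reach is approached as far as the arm can. A call with a gripper value outside its range is refused whole. "jaw" is the closure, from 0 (fully open) to 1 (shut), set as the call begins (left out, the last holds). The fingers move at their own pace and stop on an object; "squeeze" is the grip in N (left out, the last holds). Time passes only in rows, so rows that repeat a pose let the fingers close. It gives the time, the measured TCP pose, the force, the opening and the grip force at its end, in the units of the state.
- ctrl.state(): the state, without advancing time (a new reading comes with each control period).
- ctrl.snapshot(name): name is "scene" or "top" or "wrist"; returns a dict with "pixels" (420x560x3 uint8, blue, green, red), "depth" (420x560 float32, m along the optical axis (not along the pixel's ray), 0 where there is no reading), "fx", "fy", "cx", "cy" (pixels), "k1" (the pictures are not rectified: a ray, as slopes to the right and down, at radius r is drawn at 1 + k1 r^2 times it, then the intrinsics apply), "rvec" (rotation vector, rad) and "tvec" (3), from world to camera coordinates, as OpenCV has them. Camera axes: x right, y down, z forward; pixel columns grow to the right and rows downward; lengths in m; the calibration is good to about 2 mm. A picture is of the moment at which its call begins.
- ctrl.job_done(): hands the job in; it is judged then, once.
Trained networks look in a picture, given as the dict that the camera call returned (one of the last four; its "shot" number tells which), for a name from the list of things; names that differ only in an ending like _2 or _b are one class to them, and where a whole thing is asked for, a point or a joint stands for the part that bears it (a point fixed in the world has none). Each returns a list of dicts, best first, with "p" (0 to 1); they miss things now and then, are a little off and sometimes report something else, mostly with a low value. They report only what shows in the picture. A call takes as long as a camera call.
- ctrl.find_in(picture, target): "extent" ([left, top, width, height] in pixels, round what is visible of it).
The state is a dict: "time_s": time; "qpos": joint angles; "qd": joint speeds; "effort": joint torques, N m; "position": TCP position; "ee_rot": TCP orientation; "ft_force": force on the tool from outside, world axes, zero at the start; "torque": the same for the moment, N m; "opening": opening from 0.0 (shut) to 1.0 (fully open); "finger_force": force on a finger pad.
Only numpy, scipy, OpenCV 4.12 (cv2) and the standard library are available. Lean on these libraries where they do the work, as an engineer would, in place of code of your own. Each camera call takes 0.05 s, during which the arm holds its last target. There are 200 camera calls.

## Working session

There is one attempt and no reset: what is moved stays moved. The work goes in short steps, Python scripts to look and compute and a tool call to move; the robot and the scene stay as the last step left them, time stands still between calls to the robot, and variables do not carry over. Pictures are saved under pics/ and viewed, at most 14 in all, crops included, and the job is handed in when it is done.

Besides the shell and the picture viewer there is one more tool, called after "Emit:" in YAML: its name, and indented under it one key for each argument. carry_out: Moves the arm, as the interface text tells. Its arguments: {"type":"object","properties":{"series":{"type":"array"},"jaw":{"type":"number"},"squeeze":{"type":"number"}},"required":["series"]}

```bash
mkdir -p pics; ls
python3 - <<'E'
from station import ctrl
import cv2
s=ctrl.state(); print(s['position'],s['ee_rot'],s['opening'],s['time_s'],ctrl.grip_depth)
for n in ['top','scene']:
    p=ctrl.snapshot(n); cv2.imwrite(f'pics/{n}0.png',p['pixels'])
    for t in ['tile_xl','tile_l','tile_m','tile_s','pad_a','slab','straightedge']:
        print(n,t,[([round(float(v)) for v in d['extent']],round(d['p'],2)) for d in ctrl.find_in(p,t)][:6])
E
```

```text
pics
[ 0.16564296 -0.57637667  0.22151186] [-3.10897766e+00 -4.37838098e-01  2.28970649e-04] 0.9967932367809325 0.0 0.0187
top tile_xl [([426, 220, 36, 34], 0.6)]
top tile_l [([225, 251, 21, 23], 0.79), ([327, 233, 19, 22], 0.74), ([166, 290, 29, 27], 0.66)]
top tile_m [([225, 251, 21, 23], 0.79), ([327, 233, 19, 22], 0.74), ([166, 290, 29, 27], 0.66)]
top tile_s [([225, 251, 21, 23], 0.79), ([327, 233, 19, 22], 0.74), ([166, 290, 29, 27], 0.66)]
top pad_a [([223, 254, 26, 20], 0.19)]
top slab [([166, 187, 38, 36], 0.91)]
top straightedge [([151, 126, 274, 68], 0.91)]
scene tile_xl [([228, 128, 26, 19], 0.87)]
scene tile_l [([371, 249, 35, 25], 0.94), ([327, 232, 21, 19], 0.66), ([272, 181, 12, 15], 0.46), ([235, 209, 11, 8], 0.17)]
scene tile_m [([371, 249, 35, 25], 0.94), ([327, 232, 21, 19], 0.66), ([272, 181, 12, 15], 0.46), ([235, 209, 11, 8], 0.17)]
scene tile_s [([371, 249, 35, 25], 0.94), ([327, 232, 21, 19], 0.66), ([272, 181, 12, 15], 0.46), ([235, 209, 11, 8], 0.17)]
scene pad_a [([277, 262, 14, 8], 0.62), ([257, 234, 9, 10], 0.52), ([235, 213, 11, 7], 0.42)]
scene slab [([282, 279, 47, 34], 0.84)]
scene straightedge [([162, 158, 147, 190], 0.87)]
```

View pics/top0.png

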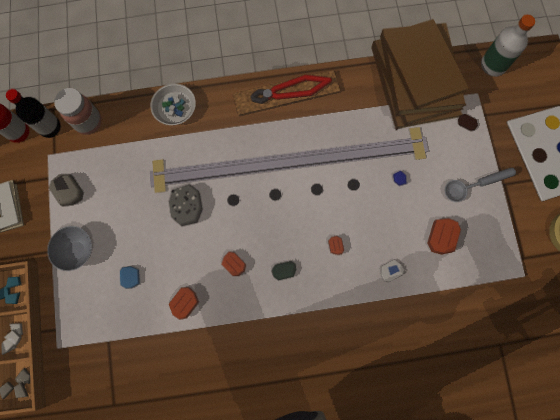

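The top view shows the slab at (185,205), pads at (233,200), (275,195), (317,189) and (353,184), and the blue glass at (400,178). The tiles are XL (445,235), L (183,302), M (234,263) and S (336,245).

```bash
cat > h.py <<'E'
import numpy as np, cv2
from scipy.spatial.transform import Rotation as R
from station import ctrl
def proj(p,uv,z):
    "pixels -> world points on plane z"
    uv=np.atleast_2d(np.float64(uv)); K=np.array([[p['fx'],0,p['cx']],[0,p['fy'],p['cy']],[0,0,1.]])
    d=(uv-[p['cx'],p['cy']])/[p['fx'],p['fy']]; u=d.copy()
    for _ in range(20): u=d/(1+p['k1']*(u**2).sum(1,keepdims=True))
    Rm=R.from_rotvec(np.ravel(p['rvec'])).as_matrix(); c=-Rm.T@np.ravel(p['tvec'])
    r=np.c_[u,np.ones(len(u))]@Rm
    return c+r*((z-c[2])/r[:,2])[:,None]
def blobs(p,mask,z,amin=60):
    "connected blobs -> (area px, centroid px, minAreaRect centre, len, wid, long-axis yaw) on plane z"
    n,lab,st,ce=cv2.connectedComponentsWithStats(mask.astype(np.uint8)); out=[]
    for i in range(1,n):
        if st[i,4]<amin: continue
        v,u=np.nonzero(lab==i); w=proj(p,np.c_[u,v],z)[:,:2]
        (c,s,a)=cv2.minAreaRect((w*1000).astype(np.float32)); a=np.radians(a)
        if s[0]<s[1]: s=s[::-1]; a+=np.pi/2
        a=(a+np.pi/2)%np.pi-np.pi/2
        out.append((int(st[i,4]),ce[i].round(1),np.round(c,1),np.round(s,1),round(float(a),3),np.round(w.mean(0)*1000,1)))
    return out
def orange(p,smin=110):
    h=cv2.cvtColor(p['pixels'],cv2.COLOR_BGR2HSV); m=((h[...,0]<14)|(h[...,0]>172))&(h[...,1]>smin)&(h[...,2]>50)
    return cv2.morphologyEx(m.astype(np.uint8),cv2.MORPH_CLOSE,np.ones((3,3)))
E
python3 - <<'E'
from h import *
p=ctrl.snapshot('top')
for b in blobs(p,orange(p,140),0.028): 
    if 150<b[1][1]<330: print('tile',*b)
px=np.array([[233,200],[275,195],[317,189],[353,184]])
print(proj(p,px,.010).round(4)); print('slab',proj(p,[[185,205]],.034),'glass',proj(p,[[400,178]],.02),'edge',proj(p,[[165,178],[420,146]],.011))
w=ctrl.snapshot('wrist'); print(w['fx'],w['k1']); Rm=R.from_rotvec(np.ravel(w['rvec'])).as_matrix();print('cam pos',-Rm.T@np.ravel(w['tvec']),Rm)
print(R.from_rotvec(ctrl.state()['ee_rot']).as_matrix().round(3))
E
```

```text
tile 77620 [299.  289.4] [528.4 -52. ] [1323.3  842. ] 1.542 [441.1 -20.6]
tile 884 [443.9 235.9] [ 494.7 -336.5] [79.6 57.8] -0.486 [ 495.  -336.5]
tile 203 [335.9 245. ] [ 510.3 -107.3] [36.7 26.5] 0.069 [ 510.1 -107.6]
tile 356 [233.2 263.7] [503.2 109.2] [47.5 33.5] 0.649 [503.2 109.3]
tile 589 [182.7 302.8] [438.8 221.8] [60.8 45.3] -0.776 [438.6 221.9]
tile 101 [534.2 309.6] [ 314.  -491.6] [75.8  8.9] -1.306 [ 314.6 -491.5]
[[ 0.6432  0.0937  0.01  ]
 [ 0.6407  0.002   0.01  ]
 [ 0.6405 -0.0904  0.01  ]
 [ 0.64   -0.1701  0.01  ]]
slab [[0.64111683 0.19430132 0.034     ]] glass [[ 0.63552793 -0.27213746  0.02      ]] edge [[ 0.71510064  0.23586387  0.011     ]
 [ 0.70458167 -0.33467728  0.011     ]]
292.8127499209447 -0.00727005019146731
cam pos [ 0.23099305 -0.55714296  0.38511678] [[ 2.75337072e-01 -9.61347432e-01 -7.81804277e-04]
 [-9.30389465e-01 -2.66675021e-01  2.51515163e-01]
 [-2.42001943e-01 -6.85240661e-02 -9.67853042e-01]]
[[ 0.961  0.276  0.   ]
 [ 0.276 -0.961 -0.   ]
 [-0.     0.    -1.   ]]
```

View pics/scene0.png

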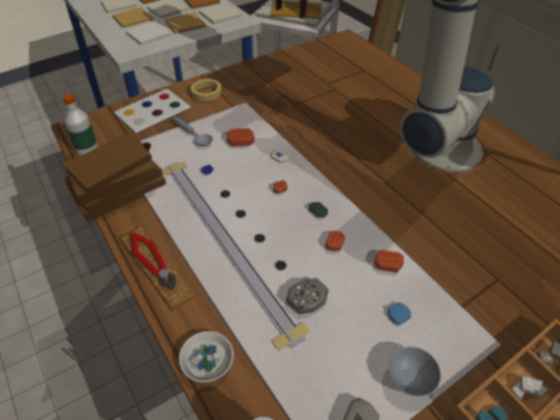

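The scene view agrees with the top view: slab at (307,295), four dark pads at (281,265), (260,238), (240,213) and (225,193), and the blue glass at (207,169). Next I'll measure the pads properly and plan the move over XL.

```bash
cat >> h.py <<'E'
def plan(x,y,z,psi):
    "shift (cm, tool axes) and turn from the present measured pose to a downward pose with tool x at yaw psi"
    s=ctrl.state(); A=R.from_rotvec(s['ee_rot']); 
    T=R.from_matrix(np.array([[np.cos(psi),np.sin(psi),0],[np.sin(psi),-np.cos(psi),0],[0,0,-1]]))
    print('t',s['time_s'],'shift',(A.inv().apply(np.array([x,y,z])-s['position'])*100).round(2),'turn',(A.inv()*T).as_rotvec().round(3))
E
python3 - <<'E'
from h import *
p=ctrl.snapshot('top'); g=p['pixels'].max(2); m=np.zeros(g.shape,np.uint8)
m[175:210,222:362]=(g[175:210,222:362]<75)
for b in blobs(p,m,.010,30): print(*b)
plan(.495,-.336,.17,-.486)
E
```

```text
103 [353.2 184.2] [ 639.8 -171.2] [24.1 23. ] 1.391 [ 639.4 -170.4]
104 [316.5 189. ] [640.7 -89.3] [24.  22.6] 1.422 [640.7 -89.3]
100 [275.  194.2] [643.    1.7] [22.5 21.8] -0.147 [642.4   1.7]
100 [233.  199.7] [643.3  93.8] [22.6 21.8] -0.128 [643.9  93.7]
t 0.95 shift [ 38.3  -14.04   5.26] turn [ 0.    -0.     0.766]
```

Emit:
carry_out:
  series:
    - [[38.3, -14.0, 5.3], [0, 0, 0.766]]
    - [[38.3, -14.0, 5.3], [0, 0, 0.766]]
    - [[38.3, -14.0, 5.3], [0, 0, 0.766]]
    - [[38.3, -14.0, 5.3], [0, 0, 0.766]]
    - [[38.3, -14.0, 5.3], [0, 0, 0.766]]
    - [[38.3, -14.0, 5.3], [0, 0, 0.766]]
    - [[38.3, -14.0, 5.3], [0, 0, 0.766]]
    - [[38.3, -14.0, 5.3], [0, 0, 0.766]]
    - [[38.3, -14.0, 5.3], [0, 0, 0.766]]
    - [[38.3, -14.0, 5.3], [0, 0, 0.766]]
    - [[38.3, -14.0, 5.3], [0, 0, 0.766]]
    - [[38.3, -14.0, 5.3], [0, 0, 0.766]]
  jaw: 0
  squeeze: 25

```text
time_s: 2.15
position: [0.4944, -0.3372, 0.17]
ee_rot: [3.048, -0.758, 0.0]
ft_force: [0.2, 0.7, -0.3]
opening: 1.003
finger_force: 0.0
```

```bash
cat > look.py <<'E'
import sys; from h import *
name,z=sys.argv[1],float(sys.argv[2])
p=ctrl.snapshot('wrist'); cv2.imwrite(f'pics/{name}.png',p['pixels'])
s=ctrl.state(); print(s['position'].round(4) if hasattr(s['position'],'round') else s['position'],s['ft_force'])
for b in blobs(p,orange(p,120),z,400): print(*b)
E
python3 look.py w1 0.030
```

```text
[ 0.4943 -0.3374  0.1701] [ 0.25171359 -0.58607101  0.36708475]
3068 [279.3 192.7] [ 496.4 -339.1] [74.4 52.6] -0.478 [ 496.9 -339.4]
```

View pics/w1.png

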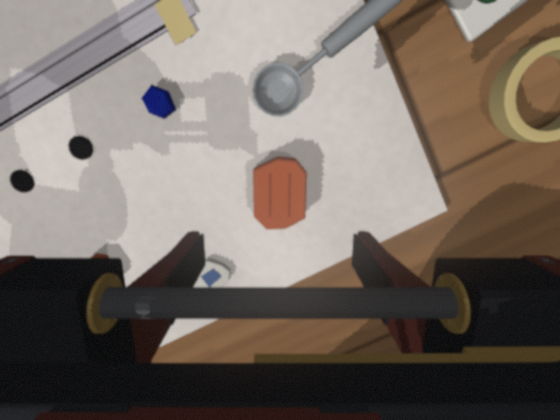

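The wrist view shows the XL tile at (279,193), centred between the open fingers. Its grooves run up and down, in line with tool x. Descending now.

```bash
python3 -c "
from h import *
plan(.4965,-.339,.0115,-.48)"
```

```text
t 2.2 shift [ 0.26  0.03 15.86] turn [ 0.    -0.001 -0.008]
```

Emit:
carry_out:
  series:
    - [[0.3, 0, 4], [0, 0, 0]]
    - [[0.3, 0, 8], [0, 0, 0]]
    - [[0.3, 0, 11], [0, 0, 0]]
    - [[0.3, 0, 13], [0, 0, 0]]
    - [[0.3, 0, 14.5], [0, 0, 0]]
    - [[0.3, 0, 15.3], [0, 0, 0]]
    - [[0.3, 0, 15.8], [0, 0, 0]]
    - [[0.3, 0, 15.8], [0, 0, 0]]
    - [[0.3, 0, 15.8], [0, 0, 0]]

```text
time_s: 3.1
position: [0.4983, -0.3383, 0.0129]
ee_rot: [3.048, -0.756, 0.003]
ft_force: [-0.1, 0.6, 1.0]
opening: 0.998
finger_force: 0.0
```

Emit:
carry_out:
  series:
    - [[0, 0, 0], [0, 0, 0]]
    - [[0, 0, 0], [0, 0, 0]]
    - [[0, 0, 0], [0, 0, 0]]
    - [[0, 0, 0], [0, 0, 0]]
    - [[0, 0, 0], [0, 0, 0]]
    - [[0, 0, 0], [0, 0, 0]]
    - [[0, 0, 0], [0, 0, 0]]
    - [[0, 0, 0], [0, 0, 0]]
  jaw: 1
  squeeze: 25

```text
time_s: 3.9
position: [0.4978, -0.3381, 0.0119]
ee_rot: [3.049, -0.756, 0.001]
ft_force: [-0.9, -2.2, 2.0]
opening: 0.635
finger_force: 25.0
```

```bash
python3 -c "
from h import *
plan(.496,-.338,.10,-.48)
plan(.6435,.0937,.10,-.018)"
```

```text
t 3.9 shift [-0.16  0.08 -8.81] turn [ 0.    -0.    -0.006]
t 3.9 shift [ -7.3  -44.98  -8.84] turn [ 0.001 -0.    -0.468]
```

Emit:
carry_out:
  series:
    - [[0, 0, -2], [0, 0, 0]]
    - [[0, 0, -5], [0, 0, 0]]
    - [[-0.6, -3.8, -7], [0, 0, -0.04]]
    - [[-1.1, -7, -8.8], [0, 0, -0.07]]
    - [[-1.9, -11.5, -8.8], [0, 0, -0.12]]
    - [[-2.6, -16, -8.8], [0, 0, -0.17]]
    - [[-3.3, -20.5, -8.8], [0, 0, -0.21]]
    - [[-4.0, -25, -8.8], [0, 0, -0.26]]
    - [[-4.8, -29.5, -8.8], [0, 0, -0.31]]
    - [[-5.5, -34, -8.8], [0, 0, -0.35]]
    - [[-6.2, -38, -8.8], [0, 0, -0.4]]
    - [[-6.8, -42, -8.8], [0, 0, -0.44]]

```text
time_s: 5.1
position: [0.6336, 0.0677, 0.0986]
ee_rot: [-3.14, 0.068, 0.003]
ft_force: [0.6, -0.9, -1.2]
opening: 0.636
finger_force: 25.0
```

```bash
python3 -c "
from h import *
s=ctrl.state(); print(s['opening'],s['finger_force'],s['ft_force'])
plan(.6435,.0937,.10,-.018)"
```

```text
0.6359397693429669 24.99871551990509 [ 0.60680082 -0.90876641 -1.22150949]
t 5.1 shift [ 0.88 -2.64 -0.14] turn [-0.001  0.002 -0.026]
```

Emit:
carry_out:
  series:
    - [[0.9, -2.6, 0], [0, 0, -0.026]]
    - [[0.9, -2.6, 0], [0, 0, -0.026]]
    - [[0.9, -2.6, 0], [0, 0, -0.026]]
    - [[0.9, -2.6, 0], [0, 0, -0.026]]

```text
time_s: 5.5
position: [0.6436, 0.09, 0.099]
ee_rot: [3.141, -0.033, -0.002]
ft_force: [0.2, -0.1, -2.3]
opening: 0.636
finger_force: 25.0
```

```bash
python3 look.py w2 0.119; python3 -c "
from h import *
plan(.6435,.0937,.0145,-.018)"
```

```text
[0.6437 0.0898 0.0993] [ 0.56947593  0.37133641 -0.91304172]
8790 [276.6 244.5] [655.   90.9] [55.4 51.6] 1.549 [653.5  91.4]
1433 [261.5 337.4] [598.   99.1] [34.4 24.1] 1.549 [597.2 101.4]
3104 [210.6 414.6] [542.3 137.7] [215.    9.2] 1.552 [541.6 135.2]
t 5.55 shift [-0.03 -0.39  8.48] turn [ 0.     0.001 -0.004]
```

View pics/w2.png

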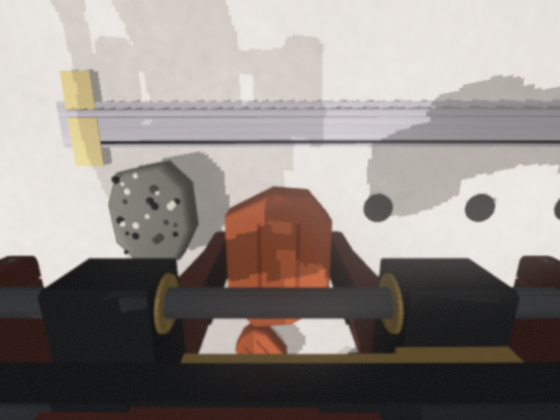

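XL is held centred; its far edge at x≈0.683 m implies a centre near 0.644. The next two pads show at (378,208) and (480,207), so I'll check them against the top-view positions.

```bash
python3 -c "
from h import *
p=ctrl.snapshot('wrist'); g=p['pixels'].max(2); m=np.zeros(g.shape,np.uint8)
m[185:235,355:500]=g[185:235,355:500]<85
for b in blobs(p,m,.010,100): print(*b)
plan(.6435,.0937,.0145,-.018)"
```

```text
218 [380.9 204.9] [ 6.452e+02 -5.000e-01] [21.1 13.6] 0.636 [645.1  -0.7]
t 5.6 shift [-0.04 -0.4   8.5 ] turn [ 0.     0.    -0.004]
```

Emit:
carry_out:
  series:
    - [[0, -0.4, 2], [0, 0, 0]]
    - [[0, -0.4, 4.5], [0, 0, 0]]
    - [[0, -0.4, 6.5], [0, 0, 0]]
    - [[0, -0.4, 7.5], [0, 0, 0]]
    - [[0, -0.4, 8.1], [0, 0, 0]]
    - [[0, -0.4, 8.4], [0, 0, 0]]
    - [[0, -0.4, 8.5], [0, 0, 0]]
    - [[0, -0.4, 8.5], [0, 0, 0]]
    - [[0, -0.4, 8.5], [0, 0, 0]]

```text
time_s: 6.5
position: [0.6447, 0.095, 0.0157]
ee_rot: [-3.141, 0.032, -0.002]
ft_force: [-0.3, -0.2, -1.2]
opening: 0.635
finger_force: 25.0
```

```bash
python3 -c "
from h import *
print(ctrl.state()['position'],ctrl.state()['ft_force'])
plan(.6435,.0937,.0142,-.018)"
```

```text
[0.64474672 0.09498565 0.01567204] [-0.31422    -0.20264611 -1.19178653]
t 6.5 shift [-0.12  0.13  0.15] turn [-0.    -0.002 -0.002]
```

Emit:
carry_out:
  series:
    - [[-0.1, 0.1, 0.1], [0, 0, 0]]
    - [[-0.1, 0.1, 0.15], [0, 0, 0]]
    - [[-0.1, 0.1, 0.15], [0, 0, 0]]
    - [[-0.1, 0.1, 0.15], [0, 0, 0]]

```text
time_s: 6.9
position: [0.6434, 0.0939, 0.0139]
ee_rot: [3.141, -0.032, 0.001]
ft_force: [-0.9, -0.5, 2.9]
opening: 0.637
finger_force: 25.0
```

Emit:
carry_out:
  series:
    - [[0, 0, 0], [0, 0, 0]]
    - [[0, 0, 0], [0, 0, 0]]
    - [[0, 0, 0], [0, 0, 0]]
    - [[0, 0, 0], [0, 0, 0]]
    - [[0, 0, 0], [0, 0, 0]]
  jaw: 0.2

```text
time_s: 7.4
position: [0.6431, 0.0939, 0.013]
ee_rot: [-3.141, 0.032, 0.0]
ft_force: [0.1, 0.2, 0.1]
opening: 0.801
finger_force: 0.0
```

Emit:
carry_out:
  series:
    - [[0, 0, -1], [0, 0, 0]]
    - [[0, 0, -4], [0, 0, 0]]
    - [[0, 0, -8], [0, 0, 0]]
    - [[0, 0, -12], [0, 0, 0]]
    - [[0, 0, -15.5], [0, 0, 0]]
    - [[0, 0, -15.5], [0, 0, 0]]

```text
time_s: 8.0
position: [0.6456, 0.0942, 0.1769]
ee_rot: [-3.14, 0.032, -0.019]
ft_force: [0.2, 0.4, 0.9]
opening: 0.801
finger_force: 0.0
```

```bash
python3 look.py w3 0.032; python3 -c "
from h import *
plan(.439,.222,.17,-.776+np.pi)
plan(.510,-.1075,.17,.069)
plan(.503,.109,.17,.649)"
```

```text
[0.6448 0.0941 0.1733] [ 0.3124609  -0.83364625  0.79716741]
2979 [278.5 198.6] [642.8  95. ] [73.9 53.3] -0.02 [643.4  95. ]
735 [191.  349.1] [454.5 205.3] [54.2 31.3] -0.442 [455.3 207.2]
t 8.05 shift [-20.83 -12.37   0.17] turn [ 0.009 -0.005 -2.386]
t 8.05 shift [-13.07  20.43   0.21] turn [-0.001 -0.008 -0.089]
t 8.05 shift [-14.21  -1.2    0.22] turn [ 0.002 -0.008 -0.669]
```

XL is placed: the wrist measures (0.643, 0.095) at yaw −0.02. Next is M.

Emit:
carry_out:
  series:
    - [[-14.2, -1.2, 0.2], [0, 0, -0.669]]
    - [[-14.2, -1.2, 0.2], [0, 0, -0.669]]
    - [[-14.2, -1.2, 0.2], [0, 0, -0.669]]
    - [[-14.2, -1.2, 0.2], [0, 0, -0.669]]
    - [[-14.2, -1.2, 0.2], [0, 0, -0.669]]
    - [[-14.2, -1.2, 0.2], [0, 0, -0.669]]
    - [[-14.2, -1.2, 0.2], [0, 0, -0.669]]
    - [[-14.2, -1.2, 0.2], [0, 0, -0.669]]
    - [[-14.2, -1.2, 0.2], [0, 0, -0.669]]
  jaw: 0.2

```text
time_s: 8.95
position: [0.5016, 0.1087, 0.1658]
ee_rot: [-2.978, -1.0, 0.001]
ft_force: [0.2, -0.3, -0.8]
opening: 0.797
finger_force: 0.0
```

```bash
python3 look.py w4 0.025; python3 -c "
from h import *
plan(.503,.109,.0115,.649)"
```

```text
[0.5016 0.1087 0.1659] [ 0.88737463 -0.07382422  0.35379503]
4376 [378.7  91.1] [642.4  94.4] [78.2 56.4] -0.021 [643.4  94.9]
2267 [157.1 177.5] [440.3 222.4] [65.  44.1] -0.787 [440.8 222.9]
1291 [279.2 192.4] [504.6 111.3] [48.6 33.9] 0.634 [505.1 111.4]
1977 [229.7 415.1] [234.1 -25.2] [371.3  17.5] -0.92 [226.2 -17.5]
t 9.0 shift [ 0.14  0.07 15.44] turn [-0.     0.    -0.001]
```

Emit:
carry_out:
  series:
    - [[0.4, 0, 4], [0, 0, 0.01]]
    - [[0.4, 0, 8], [0, 0, 0.01]]
    - [[0.4, 0, 11], [0, 0, 0.01]]
    - [[0.4, 0, 13], [0, 0, 0.01]]
    - [[0.4, 0, 14.4], [0, 0, 0.01]]
    - [[0.4, 0, 15.1], [0, 0, 0.01]]
    - [[0.4, 0, 15.4], [0, 0, 0.01]]
    - [[0.4, 0, 15.4], [0, 0, 0.01]]
    - [[0.4, 0, 15.4], [0, 0, 0.01]]

```text
time_s: 9.9
position: [0.5054, 0.1113, 0.0134]
ee_rot: [2.982, 0.986, 0.003]
ft_force: [-0.1, -1.2, -0.7]
opening: 0.799
finger_force: 0.0
```

Emit:
carry_out:
  series:
    - [[0, 0, 0], [0, 0, 0]]
    - [[0, 0, 0], [0, 0, 0]]
    - [[0, 0, 0], [0, 0, 0]]
    - [[0, 0, 0], [0, 0, 0]]
    - [[0, 0, 0], [0, 0, 0]]
    - [[0, 0, 0], [0, 0, 0]]
    - [[0, 0, 0], [0, 0, 0]]
    - [[0, 0, 0], [0, 0, 0]]
  jaw: 1
  squeeze: 20

```text
time_s: 10.7
position: [0.5047, 0.1112, 0.0122]
ee_rot: [2.983, 0.986, 0.0]
ft_force: [-0.4, -0.5, 0.6]
opening: 0.419
finger_force: 20.0
```

```bash
python3 -c "
from h import *
plan(.6407,-.0895,.08,-.018)"
```

```text
t 10.7 shift [-1.05 24.22 -6.77] turn [ 0.    -0.     0.657]
```

Emit:
carry_out:
  series:
    - [[0, 0, -2], [0, 0, 0]]
    - [[0, 0, -5], [0, 0, 0]]
    - [[-0.1, 3, -6.8], [0, 0, 0.08]]
    - [[-0.3, 7, -6.8], [0, 0, 0.2]]
    - [[-0.5, 11, -6.8], [0, 0, 0.32]]
    - [[-0.7, 15, -6.8], [0, 0, 0.44]]
    - [[-0.9, 19, -6.8], [0, 0, 0.55]]
    - [[-1, 22.5, -6.8], [0, 0, 0.62]]
    - [[-1.05, 24.2, -6.8], [0, 0, 0.657]]
    - [[-1.05, 24.2, -6.8], [0, 0, 0.657]]
    - [[-1.05, 24.2, -6.8], [0, 0, 0.657]]
    - [[-1.05, 24.2, -6.8], [0, 0, 0.657]]

```text
time_s: 11.9
position: [0.64, -0.0882, 0.0799]
ee_rot: [-3.141, 0.026, 0.001]
ft_force: [0.2, 0.2, -0.2]
opening: 0.415
finger_force: 20.0
```

```bash
python3 -c "
from h import *
print(ctrl.state()['opening'],ctrl.state()['finger_force'])
plan(.6407,-.0895,.0148,-.018)"
```

```text
0.4153040546544867 19.999800324440002
t 11.9 shift [0.08 0.13 6.51] turn [-0.001  0.001  0.001]
```

Emit:
carry_out:
  series:
    - [[0.1, 0.1, 2], [0, 0, 0]]
    - [[0.1, 0.1, 4], [0, 0, 0]]
    - [[0.1, 0.1, 5.3], [0, 0, 0]]
    - [[0.1, 0.1, 6], [0, 0, 0]]
    - [[0.1, 0.1, 6.3], [0, 0, 0]]
    - [[0.1, 0.1, 6.5], [0, 0, 0]]
    - [[0.1, 0.1, 6.5], [0, 0, 0]]
    - [[0.1, 0.1, 6.5], [0, 0, 0]]
    - [[0.1, 0.1, 6.55], [0, 0, 0]]
    - [[0.1, 0.1, 6.55], [0, 0, 0]]
    - [[0.1, 0.1, 6.55], [0, 0, 0]]
    - [[0.1, 0.1, 6.55], [0, 0, 0]]

```text
time_s: 13.1
position: [0.6415, -0.0904, 0.0147]
ee_rot: [-3.141, 0.029, -0.0]
ft_force: [0.2, -0.2, -0.3]
opening: 0.42
finger_force: 20.0
```

Emit:
carry_out:
  series:
    - [[0, 0, 0], [0, 0, 0]]
    - [[0, 0, 0], [0, 0, 0]]
    - [[0, 0, 0], [0, 0, 0]]
    - [[0, 0, 0], [0, 0, 0]]
    - [[0, 0, 0], [0, 0, 0]]
  jaw: 0.35

```text
time_s: 13.6
position: [0.6415, -0.0904, 0.0147]
ee_rot: [-3.141, 0.029, -0.0]
ft_force: [0.5, 0.4, 0.1]
opening: 0.648
finger_force: 0.0
```

Emit:
carry_out:
  series:
    - [[0, 0, -1], [0, 0, 0]]
    - [[0, 0, -4], [0, 0, 0]]
    - [[0, 0, -8], [0, 0, 0]]
    - [[0, 0, -12], [0, 0, 0]]
    - [[0, 0, -15.5], [0, 0, 0]]
    - [[0, 0, -15.5], [0, 0, 0]]

```text
time_s: 14.2
position: [0.6439, -0.0908, 0.1784]
ee_rot: [3.139, -0.029, 0.019]
ft_force: [0.1, -0.9, 0.7]
opening: 0.647
finger_force: 0.0
```

```bash
python3 look.py w5 0.028; python3 -c "
from h import *
plan(.510,-.1075,.17,.069)"
```

```text
[ 0.643  -0.0906  0.1748] [ 0.30541779 -0.62023582  0.11983089]
3420 [111.4 199. ] [641.6  93. ] [76.7 63.5] -0.02 [643.5  93.1]
1162 [277.4 198.4] [640.4 -88.9] [46.2 32.9] -0.008 [640.9 -89.4]
t 14.25 shift [-13.27   1.93   0.38] turn [ 0.002 -0.008 -0.087]
```

M is placed at (0.6405, −0.089) with yaw near 0. Next is S.

Emit:
carry_out:
  series:
    - [[-13.3, 1.9, 0.4], [0, 0, -0.087]]
    - [[-13.3, 1.9, 0.4], [0, 0, -0.087]]
    - [[-13.3, 1.9, 0.4], [0, 0, -0.087]]
    - [[-13.3, 1.9, 0.4], [0, 0, -0.087]]
    - [[-13.3, 1.9, 0.4], [0, 0, -0.087]]
    - [[-13.3, 1.9, 0.4], [0, 0, -0.087]]
    - [[-13.3, 1.9, 0.4], [0, 0, -0.087]]
    - [[-13.3, 1.9, 0.4], [0, 0, -0.087]]

```text
time_s: 15.05
position: [0.5088, -0.1068, 0.1653]
ee_rot: [-3.139, -0.109, 0.001]
ft_force: [0.1, -0.2, -1.3]
opening: 0.649
finger_force: 0.0
```

```bash
python3 look.py w6 0.024; python3 -c "
from h import *
plan(.510,-.1075,.0115,.069)"
```

```text
[ 0.5087 -0.1068  0.1654] [-0.46740198 -0.11010782 -0.67569605]
5604 [74.9 42.7] [641.4  95.1] [75.8 67. ] 0.008 [642.7  95.2]
1953 [270.8  59.9] [639.8 -89.5] [50.8 35.5] -0.021 [640.2 -89.7]
662 [280.3 193.1] [ 511.9 -108. ] [34.7 24.3] 0.061 [ 512.  -107.8]
t 15.1 shift [ 0.13  0.08 15.38] turn [-0.  0.  0.]
```

View pics/w6.png

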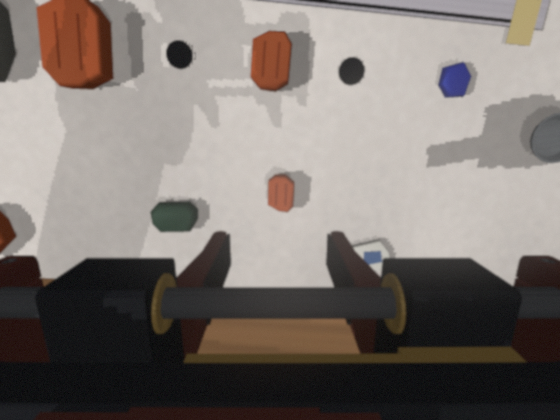

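XL at (76,42) and M at (271,60) sit on their pads, with free pads at (179,54) and (351,70). S at (280,193) is centred between the fingers.

Emit:
carry_out:
  series:
    - [[0.3, 0.1, 4], [0, 0, 0]]
    - [[0.3, 0.1, 8], [0, 0, 0]]
    - [[0.3, 0.1, 11], [0, 0, 0]]
    - [[0.3, 0.1, 13], [0, 0, 0]]
    - [[0.3, 0.1, 14.4], [0, 0, 0]]
    - [[0.3, 0.1, 15.1], [0, 0, 0]]
    - [[0.3, 0.1, 15.4], [0, 0, 0]]
    - [[0.3, 0.1, 15.4], [0, 0, 0]]
    - [[0.3, 0.1, 15.4], [0, 0, 0]]
    - [[0.3, 0.1, 15.4], [0, 0, 0]]
    - [[0.3, 0.1, 15.4], [0, 0, 0]]

```text
time_s: 16.2
position: [0.5117, -0.1079, 0.0124]
ee_rot: [3.139, 0.108, 0.002]
ft_force: [0.3, -0.4, 0.4]
opening: 0.65
finger_force: 0.0
```

Emit:
carry_out:
  series:
    - [[0, 0, 0], [0, 0, 0]]
    - [[0, 0, 0], [0, 0, 0]]
    - [[0, 0, 0], [0, 0, 0]]
    - [[0, 0, 0], [0, 0, 0]]
    - [[0, 0, 0], [0, 0, 0]]
    - [[0, 0, 0], [0, 0, 0]]
    - [[0, 0, 0], [0, 0, 0]]
    - [[0, 0, 0], [0, 0, 0]]
  jaw: 1
  squeeze: 15

```text
time_s: 17.0
position: [0.5112, -0.1078, 0.0116]
ee_rot: [3.14, 0.108, -0.0]
ft_force: [0.0, -0.7, 0.1]
opening: 0.317
finger_force: 15.0
```

```bash
python3 -c "
from h import *
plan(.6396,-.171,.08,-.018)"
```

```text
t 17.0 shift [12.37  7.19 -6.84] turn [0.    0.    0.087]
```

Emit:
carry_out:
  series:
    - [[0, 0, -2], [0, 0, 0]]
    - [[0, 0, -5], [0, 0, 0]]
    - [[2.5, 1.5, -6.8], [0, 0, 0.02]]
    - [[5.5, 3.2, -6.8], [0, 0, 0.04]]
    - [[8.5, 5, -6.8], [0, 0, 0.06]]
    - [[11, 6.4, -6.8], [0, 0, 0.087]]
    - [[12.4, 7.2, -6.8], [0, 0, 0.087]]
    - [[12.4, 7.2, -6.8], [0, 0, 0.087]]
    - [[12.4, 7.2, -6.8], [0, 0, 0.087]]
    - [[12.4, 7.2, -6.8], [0, 0, 0.087]]

```text
time_s: 18.0
position: [0.6392, -0.1706, 0.0796]
ee_rot: [-3.141, 0.028, 0.001]
ft_force: [0.4, -0.2, -0.3]
opening: 0.317
finger_force: 15.0
```

```bash
python3 -c "
from h import *
print(ctrl.state()['opening'],ctrl.state()['finger_force'])
plan(.6396,-.171,.0142,-.018)"
```

```text
0.31700447801708337 14.995211809873581
t 18.0 shift [0.04 0.04 6.54] turn [-0.  0.  0.]
```

Emit:
carry_out:
  series:
    - [[0, 0, 2], [0, 0, 0]]
    - [[0, 0, 4], [0, 0, 0]]
    - [[0, 0, 5.3], [0, 0, 0]]
    - [[0, 0, 6], [0, 0, 0]]
    - [[0, 0, 6.3], [0, 0, 0]]
    - [[0, 0, 6.5], [0, 0, 0]]
    - [[0, 0, 6.5], [0, 0, 0]]
    - [[0, 0, 6.5], [0, 0, 0]]
    - [[0, 0, 6.55], [0, 0, 0]]
    - [[0, 0, 6.55], [0, 0, 0]]
    - [[0, 0, 6.55], [0, 0, 0]]
    - [[0, 0, 6.55], [0, 0, 0]]

```text
time_s: 19.2
position: [0.6399, -0.1711, 0.0142]
ee_rot: [3.141, -0.029, 0.0]
ft_force: [0.1, 0.3, -0.6]
opening: 0.319
finger_force: 15.0
```

Emit:
carry_out:
  series:
    - [[0, 0, 0], [0, 0, 0]]
    - [[0, 0, 0], [0, 0, 0]]
    - [[0, 0, 0], [0, 0, 0]]
    - [[0, 0, 0], [0, 0, 0]]
    - [[0, 0, 0], [0, 0, 0]]
  jaw: 0.45

```text
time_s: 19.7
position: [0.6399, -0.171, 0.0142]
ee_rot: [3.141, -0.029, 0.0]
ft_force: [-0.2, -0.4, -0.6]
opening: 0.556
finger_force: 0.0
```

Emit:
carry_out:
  series:
    - [[0, 0, -1], [0, 0, 0]]
    - [[0, 0, -4], [0, 0, 0]]
    - [[0, 0, -8], [0, 0, 0]]
    - [[0, 0, -12], [0, 0, 0]]
    - [[0, 0, -15.5], [0, 0, 0]]
    - [[0, 0, -15.5], [0, 0, 0]]

```text
time_s: 20.3
position: [0.6422, -0.1717, 0.1781]
ee_rot: [3.138, -0.029, 0.019]
ft_force: [-0.2, 0.5, 0.7]
opening: 0.55
finger_force: 0.0
```

```bash
python3 look.py w7 0.026; python3 -c "
from h import *
plan(.440,.2222,.17,-.78+np.pi)"
```

```text
[ 0.6414 -0.1715  0.1744] [ 0.42307594  1.01680594 -0.0269364 ]
3722 [ 38.5 198.9] [641.2  93.4] [77.2 69.6] -0.021 [643.3  93.6]
1215 [204.2 198.2] [640.5 -89.6] [47.4 34.7] -0.02 [640.6 -89.9]
627 [276.7 197.1] [ 639.7 -170. ] [34.9 24.1] -0.029 [ 640.3 -169.8]
t 20.35 shift [-20.85 -39.     0.19] turn [ 1.00e-02 -1.00e-03 -2.38e+00]
```

S is placed at (0.640, −0.170). Last is L.

Emit:
carry_out:
  series:
    - [[-20.9, -39, 0.2], [0, 0, -0.15]]
    - [[-20.9, -39, 0.2], [0, 0, -0.3]]
    - [[-20.9, -39, 0.2], [0, 0, -0.45]]
    - [[-20.9, -39, 0.2], [0, 0, -0.6]]
    - [[-20.9, -39, 0.2], [0, 0, -0.75]]
    - [[-20.9, -39, 0.2], [0, 0, -0.9]]
    - [[-20.9, -39, 0.2], [0, 0, -1.05]]
    - [[-20.9, -39, 0.2], [0, 0, -1.2]]
    - [[-20.9, -39, 0.2], [0, 0, -1.35]]
    - [[-20.9, -39, 0.2], [0, 0, -1.5]]
    - [[-20.9, -39, 0.2], [0, 0, -1.65]]
    - [[-20.9, -39, 0.2], [0, 0, -1.8]]
  jaw: 0.15

```text
time_s: 21.55
position: [0.4371, 0.223, 0.1657]
ee_rot: [-1.965, -2.45, 0.003]
ft_force: [-0.3, -0.6, -0.8]
opening: 0.848
finger_force: 0.0
```

```bash
python3 -c "
from h import *
plan(.440,.2222,.17,-.78+np.pi)"
```

```text
t 21.55 shift [-0.15  0.27 -0.43] turn [-0.002 -0.    -0.572]
```

Emit:
carry_out:
  series:
    - [[-0.2, 0.3, -0.4], [0, 0, -0.15]]
    - [[-0.2, 0.3, -0.4], [0, 0, -0.3]]
    - [[-0.2, 0.3, -0.4], [0, 0, -0.45]]
    - [[-0.2, 0.3, -0.4], [0, 0, -0.57]]
    - [[-0.2, 0.3, -0.4], [0, 0, -0.57]]
    - [[-0.2, 0.3, -0.4], [0, 0, -0.57]]
    - [[-0.2, 0.3, -0.4], [0, 0, -0.57]]

```text
time_s: 22.25
position: [0.4412, 0.2213, 0.1707]
ee_rot: [-1.212, -2.898, 0.001]
ft_force: [-0.1, 0.7, 0.8]
opening: 0.852
finger_force: 0.0
```

```bash
python3 look.py w8 0.027; python3 -c "
from h import *
plan(.440,.2222,.0115,-.78+np.pi)"
```

```text
[0.4412 0.2213 0.1708] [-0.22059923  0.9793276  -0.35744144]
1973 [278.1 192.7] [438.2 224.2] [60.2 42.6] -0.776 [438.  224.5]
786 [ 16.6 267.5] [280.1 -50.1] [61.8 31.3] 1.28 [285.2 -49. ]
3100 [207.9 414.5] [580.1 -55.9] [463.   19.5] 0.782 [582.4 -55.5]
t 22.3 shift [ 0.14 -0.02 15.93] turn [-0.001 -0.    -0.012]
```

Emit:
carry_out:
  series:
    - [[0.3, 0, 4], [0, 0, -0.01]]
    - [[0.3, 0, 8], [0, 0, -0.01]]
    - [[0.3, 0, 11], [0, 0, -0.01]]
    - [[0.3, 0, 13], [0, 0, -0.01]]
    - [[0.3, 0, 14.6], [0, 0, -0.01]]
    - [[0.3, 0, 15.4], [0, 0, -0.01]]
    - [[0.3, 0, 15.9], [0, 0, -0.01]]
    - [[0.3, 0, 15.9], [0, 0, -0.01]]
    - [[0.3, 0, 15.9], [0, 0, -0.01]]
    - [[0.3, 0, 15.9], [0, 0, -0.01]]
    - [[0.3, 0, 15.9], [0, 0, -0.01]]

```text
time_s: 23.4
position: [0.4397, 0.2237, 0.013]
ee_rot: [1.194, 2.905, 0.002]
ft_force: [-0.0, -0.1, -0.8]
opening: 0.852
finger_force: 0.0
```

Emit:
carry_out:
  series:
    - [[0, 0, 0], [0, 0, 0]]
    - [[0, 0, 0], [0, 0, 0]]
    - [[0, 0, 0], [0, 0, 0]]
    - [[0, 0, 0], [0, 0, 0]]
    - [[0, 0, 0], [0, 0, 0]]
    - [[0, 0, 0], [0, 0, 0]]
    - [[0, 0, 0], [0, 0, 0]]
    - [[0, 0, 0], [0, 0, 0]]
  jaw: 1
  squeeze: 22

```text
time_s: 24.2
position: [0.4392, 0.2235, 0.0122]
ee_rot: [1.194, 2.906, 0.0]
ft_force: [1.2, 0.4, 1.0]
opening: 0.523
finger_force: 22.0
```

```bash
python3 -c "
from h import *
plan(.6428,.0012,.10,-.018+np.pi)"
```

```text
t 24.2 shift [-30.11  -1.5   -8.78] turn [ 0.     0.    -0.762]
```

Emit:
carry_out:
  series:
    - [[0, 0, -2], [0, 0, 0]]
    - [[0, 0, -5], [0, 0, 0]]
    - [[-2.5, -0.1, -7.5], [0, 0, -0.06]]
    - [[-6, -0.3, -8.8], [0, 0, -0.15]]
    - [[-10, -0.5, -8.8], [0, 0, -0.25]]
    - [[-14, -0.7, -8.8], [0, 0, -0.35]]
    - [[-18, -0.9, -8.8], [0, 0, -0.46]]
    - [[-22, -1.1, -8.8], [0, 0, -0.56]]
    - [[-26, -1.3, -8.8], [0, 0, -0.66]]
    - [[-29, -1.4, -8.8], [0, 0, -0.74]]
    - [[-30.1, -1.5, -8.8], [0, 0, -0.762]]
    - [[-30.1, -1.5, -8.8], [0, 0, -0.762]]

```text
time_s: 25.4
position: [0.6432, -0.0004, 0.099]
ee_rot: [-0.031, -3.14, 0.0]
ft_force: [-0.3, -0.0, -0.8]
opening: 0.519
finger_force: 22.0
```

Emit:
carry_out:
  series:
    - [[0, 0, 0], [0, 0, 0]]
    - [[0, 0, 0], [0, 0, 0]]
    - [[0, 0, 0], [0, 0, 0]]

```text
time_s: 25.7
position: [0.6423, 0.0022, 0.1004]
ee_rot: [0.027, 3.141, 0.0]
ft_force: [0.1, 0.6, -0.7]
opening: 0.528
finger_force: 22.0
```

```bash
python3 -c "
from h import *
print(ctrl.state()['position'],ctrl.state()['opening'],ctrl.state()['finger_force'])
plan(.6428,.0012,.0145,-.018+np.pi)"
```

```text
[0.64232344 0.0021582  0.10035367] 0.5276241222048307 21.999355852603912
t 25.7 shift [-0.05 -0.1   8.59] turn [0.    0.    0.001]
```

Emit:
carry_out:
  series:
    - [[0, -0.1, 2], [0, 0, 0]]
    - [[0, -0.1, 4.5], [0, 0, 0]]
    - [[0, -0.1, 6.5], [0, 0, 0]]
    - [[0, -0.1, 7.6], [0, 0, 0]]
    - [[0, -0.1, 8.2], [0, 0, 0]]
    - [[0, -0.1, 8.5], [0, 0, 0]]
    - [[0, -0.1, 8.5], [0, 0, 0]]
    - [[0, -0.1, 8.5], [0, 0, 0]]
    - [[0, -0.1, 8.6], [0, 0, 0]]
    - [[0, -0.1, 8.6], [0, 0, 0]]
    - [[0, -0.1, 8.6], [0, 0, 0]]
    - [[0, -0.1, 8.6], [0, 0, 0]]

```text
time_s: 26.9
position: [0.6428, 0.0002, 0.0142]
ee_rot: [0.028, 3.141, 0.0]
ft_force: [0.2, -0.4, -0.9]
opening: 0.523
finger_force: 22.0
```

Emit:
carry_out:
  series:
    - [[0, 0, 0], [0, 0, 0]]
    - [[0, 0, 0], [0, 0, 0]]
    - [[0, 0, 0], [0, 0, 0]]
    - [[0, 0, 0], [0, 0, 0]]
    - [[0, 0, 0], [0, 0, 0]]
  jaw: 0.32

```text
time_s: 27.4
position: [0.6428, 0.0002, 0.0142]
ee_rot: [0.028, 3.141, 0.0]
ft_force: [-0.7, 0.8, -1.1]
opening: 0.683
finger_force: 0.0
```

Emit:
carry_out:
  series:
    - [[0, 0, -1], [0, 0, 0]]
    - [[0, 0, -4], [0, 0, 0]]
    - [[0, 0, -8], [0, 0, 0]]
    - [[0, 0, -12], [0, 0, 0]]
    - [[0, 0, -15.5], [0, 0, 0]]
    - [[-8, 0, -17], [0, 0, 0]]
    - [[12, 0, -17], [0, 0, 0]]
    - [[17, 0, -17], [0, 0, 0]]
    - [[20, 0, -17], [0, 0, 0]]
    - [[20, 0, -17], [0, 0, 0]]
    - [[20, 0, -17], [0, 0, 0]]
    - [[20, 0, -17], [0, 0, 0]]

```text
time_s: 28.6
position: [0.4384, 0.0041, 0.1856]
ee_rot: [0.028, 3.139, -0.0]
ft_force: [1.1, 0.2, -0.1]
opening: 0.68
finger_force: 0.0
```

Run:
```python
from h import *
p=ctrl.snapshot('top'); cv2.imwrite('pics/top9.png',p['pixels']); s=ctrl.state(); print(s['position'])
for b in blobs(p,orange(p,140),0.030): 
    if b[0]<2000: print(*b)
```

```text
[0.44098334 0.00388046 0.18589638]
192 [526.6  22. ] [ 971.9 -655.8] [47.3 32.3] -0.937 [ 971.8 -655.9]
148 [12.5 95.3] [963.8 568.3] [38.6 27.5] 0.681 [963.7 568.9]
172 [  3.2 117. ] [915.3 587. ] [62.9 24. ] 0.003 [912.5 591.3]
195 [353.9 182.8] [ 637.2 -168.6] [38.5 26.9] -0.043 [ 636.9 -168.6]
347 [317.1 187.9] [637.8 -88.9] [50.8 35.8] -0.024 [637.4 -88.9]
528 [275.2 192.2] [641.2   1. ] [62.5 44.4] -0.02 [641.4   1.1]
730 [231.7 197.8] [640.6  94. ] [76.  54.8] 0.001 [643.1  94.6]
```

View pics/top9.png

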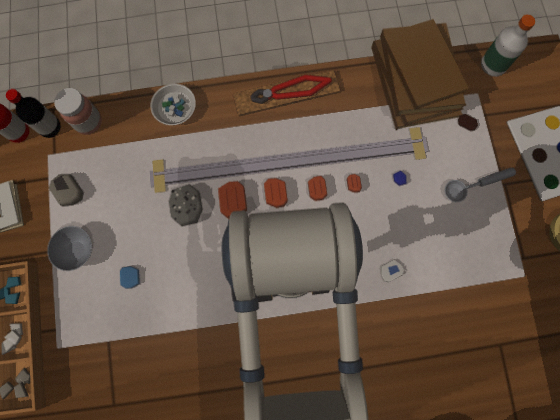

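The four tiles stand on their pads in order from the slab: XL (232,198), L (275,192), M (317,188), S (354,183). All are square to the straightedge and the arm is clear.

```bash
python3 -c "
from station import ctrl
print(ctrl.job_done())"
```

```text
the job is handed in; nothing more can be done
None
```

All four tiles are set down on their pads, largest to smallest from the slab to the blue glass, about 3 mm or less off centre and square to the straightedge by camera; the job was handed in at about 29 s, and no verdict came back.

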